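# Fit the drive plate on the rewinder spindle

## Task

Fit the aluminium drive plate (the longer one, with a pin slot beside its bore) onto the rewinder's leaning spindle: lower it over the shaft and turn it until the drive pin enters the slot, so that it sits fully home, flush on the hub, and let go. Leave the square spacer plate, the cardboard core and the tape measure where they are.

Things in the scene. Friction and masses are not known exactly. Their poses are not given: they have to be found in the camera images.
- drive_plate: Loose aluminium plate 115 x 90 x 10 mm with a collar on top, 0.3 to 0.55 kg. Origin on the bore axis at the underside; x lengthwise to the slot, z up. Plate: x -45 to +70, y -45 to +45 mm. The 24 mm bore runs through plate and collar. Lies flat, collar up, left or right of the rewinder (places swapped at random with the spacer plate).
- collar_top (a point): Centre of the top of the drive plate's collar, on the bore axis, 45 mm above the underside. The collar is a rectangular block: 50 mm in the plate's x, 40 mm in its y, from 10 to 45 mm above the underside. Grip it across the 40 mm. Axes as the drive plate's.
- slot (a point): Centre of the drive plate's pin slot, at the underside, 45 mm from the bore axis in the plate's +x. The slot goes through the 10 mm plate: 16 mm long in the plate's x, 13 mm wide in its y. Axes as the drive plate's.
- spindle: Fixed spindle of the heavy rewinder. Origin on the shaft axis at the hub's face, 150 mm above the table. z up along the shaft, leaning 30 degrees from vertical to the stand's front (about towards the robot); x to the rear and up, y level. Hub: disc of 116 mm diameter, face at z = 0. Plate home: its origin and z axis match these, slot over the pin. Does not turn with the hub.
- shaft_tip (a point): Tip of the steel shaft: 20 mm diameter, 55 mm long above the hub face, the last 11 mm tapering to 8 mm diameter. Axes as the spindle's.
- stand: The rewinder's fixed stand; origin on the table under the hub's centre, x to its rear. On its hub stands the drive pin, parallel to the shaft, 45 mm from its axis: 10 mm diameter, 18 mm high, the last 2 mm tapering to 6 mm. The braked hub holds still, at an unmeasured angle: pin within 0.5 rad either way of the spindle's +x. A plate that misses the pin stands on it, 18 mm high.
- spacer_plate: Bystander: loose square aluminium plate, 90 x 90 x 10 mm, with the same collar and bore but no pin slot. Origin: centre of the underside, z up. Lies flat on the table.
- core: Bystander: cardboard tube, 80 mm outside diameter, 110 mm tall, standing on the table. Origin: centre of its foot.
- tape_case: Bystander: black tape-measure case, 75 x 40 x 65 mm high. Origin: centre of its foot.

How it is judged:
On the way:
1. the drive plate is threaded over the shaft, not yet home (distance between drive_plate and spindle below 0.042 m and z of drive_plate in the frame of spindle above 0.006 m and x of drive_plate in the frame of spindle between -0.008 and 0.008 m and y of drive_plate in the frame of spindle between -0.008 and 0.008 m and angle between the z axis of drive_plate and the z axis of spindle, either way round below 0.2 rad), for 0.1 s.
At the end, for the whole second after the job is handed in: The drive plate sits collar up, released and at rest: its origin within 5 mm of the spindle origin and at most 3 mm above the hub face, its axis within 0.05 rad of the shaft; spacer plate, core and tape measure within 30 mm of their starts (distance between drive_plate and spindle below 0.005 m and z of drive_plate in the frame of spindle below 0.003 m and angle between the z axis of drive_plate and the z axis of spindle, either way round below 0.05 rad and angle between drive_plate's own z axis and vertical below 0.7 rad and linear speed of drive_plate below 0.02 m/s and distance of each of spacer_plate, core, tape_case from where it was at the start of the episode below 0.03 m); the robot touches nothing.
It fails at once if a bystander (spacer plate, core or tape measure) is moved by more than 30 mm (distance of any of spacer_plate, core, tape_case from where it was at the start of the episode above 0.03 m).
It also fails if it takes over 61 s, if anything falls off the work surface, if the arm or the gripper's body presses on something with over 40 N, if the wrist force passes 120 N, or if a joint passes its speed limit or range.

## Robot

A 6-joint arm with a two-finger parallel gripper is mounted at the origin on the work surface. World frame = base frame: x ahead of the robot, y to its left, z up, the work surface at z = 0. Lengths are in m, angles in rad, forces in N, time in s.
With the tool pointing down it reaches from about 0.3 to 1 m from the base axis. Payload 5.1 kg.
Tool frame: the origin (TCP) lies at the very end of the fingers, on their centre line; the grasp point (between the pads) lies 19 mm behind it; z points along the fingers, y is the line along which they close (so a half turn about z gives the same grasp; the last joint's range is limited). The gripper opens to 95 mm and grips with 3 to 60 N. Pads are 20 mm wide; open, the fingers measure 119 mm over their backs; the gripper's body (75 mm by 180 mm) begins 59 mm behind the grasp point.
Start: joints at [-1.429, 0.124, 1.65, -0, 1.367, -0.083], TCP at [0.145, -0.634, 0.215] pointing down, gripper open.
Joint ranges: [-2.61, 2.61], [-1.02, 2.33], [0.03, 2.71], [-1.35, 4.49], [0.32, 2.68], [-2.91, 2.91]. Speed limits (rad/s): [2.57, 2.57, 3.14, 3.14, 3.14, 3.14].

## Interface

Orientations are given as a 3x3 rotation matrix whose columns are the frame's x, y, z axes.
In Python, from bench import robot, cams, order gives the robot as it stands.
- The arm moves only by the shell command python3 -m handwheel 'ROWS'. ROWS is JSON, a list of rows, each an object of numbers: "tx", "ty", "tz": the shift along the tool's x, y, z in mm; "wx", "wy", "wz": the turn, a rotation vector about the tool's x, y, z in rad; "claw": the finger opening in mm, from 0 to 95.1. In form: [{"tx": .., "ty": .., "tz": .., "wx": .., "wy": .., "wz": .., "claw": ..}, ...]. A call has 1 to 8 rows; each row is the pose to reach, as a shift and turn from the pose commanded when the call began, along the tool's axes at that moment; what a row does not reach only later rows make up. A row lasts 1/10 s, in which the tool goes at most 50 mm and 8.59 degrees, less where a joint would pass 70% of its speed; a pose out of reach is approached as far as the arm can. A call with a gripper value outside its range is refused whole. The fingers move at their own pace and stop on an object; the grip force is fixed at half the most. Time passes only in rows, so rows that repeat a pose let the fingers close. It gives the time, the measured TCP pose, the force, the opening and the grip force at its end, in the units of the state.
- robot.get_state(): the state, without advancing time (a new reading comes with each control period).
- cams.grab_frame(name): name is "side" or "top" or "wrist"; returns the picture (480x640x3 uint8, red, green, blue); there is no depth.
- cams.camera_info(name): a dict with "K" (3x3 intrinsics, pixels), "k1" (the pictures are not rectified: a ray, as slopes to the right and down, at radius r is drawn at 1 + k1 r^2 times it, then the intrinsics apply), "position" and "rotation" of the camera in the world. Camera axes: x right, y up, looking along -z (the intrinsics and any distortion apply to the point x, -y, -z); pixel columns grow to the right and rows downward; lengths in m; the calibration is good to about 2 mm. A picture is of the moment at which its call begins: read the wrist's pose just before it. camera_info takes no time and is no camera call; for the wrist camera it gives the pose at the moment of the call.
- order.hand_in(): hands the job in; it is judged then, once.
Trained networks look in the newest picture that a camera, given by its name, has taken for a name from the list of things; names that differ only in an ending like _2 or _b are one class to them, and where a whole thing is asked for, a point or a joint stands for the part that bears it (a point fixed in the world has none). Each returns a list of dicts, best first, with "score" (0 to 1); they miss things now and then, are a little off and sometimes report something else, mostly with a low value. They report only what shows in the picture. A call takes as long as a camera call.
- cams.look_for(camera, name): "location" ([x, y, z] in m, in world coordinates, good to about 4 mm: the middle of the surface that is visible of it).
The state is a dict: "clock": time; "joints": joint angles; "joint_vel": joint speeds; "tau": joint torques, N m; "tcp_pos": TCP position; "eef_rot": TCP orientation; "contact_force": force on the tool from outside, world axes, zero at the start; "wrist_torque": the same for the moment, N m; "finger_gap": opening from 0.0 (shut) to 1.0 (fully open); "grasp_force": force on a finger pad.
Only numpy, scipy, OpenCV 4.12 (cv2) and the standard library are available. Lean on these libraries where they do the work, as an engineer would, in place of code of your own. Each camera call takes 0.05 s, during which the arm holds its last target. There are 200 camera calls.

## Working session

There is one attempt and no reset: what is moved stays moved. The work goes in short steps, Python scripts to look and compute and a shell command to move; the robot and the scene stay as the last step left them, time stands still between calls to the robot, and variables do not carry over. Pictures are saved under pics/ and viewed, at most 10 in all, crops included, and the job is handed in when it is done.

```bash
mkdir -p pics; ls
python3 - <<'E'
from bench import robot,cams,order
import cv2,numpy as np
for c in("top","side"):
    im=cams.grab_frame(c); cv2.imwrite(f"pics/{c}0.png",im[:,:,::-1])
    i=cams.camera_info(c); print(c,np.round(i["position"],3),np.round(i["rotation"],3).tolist(),i["K"],i["k1"])
    for n in("drive_plate","collar_top","slot","shaft_tip","stand","spacer_plate","core","tape_case"):
        print(n,[(np.round(d["location"],3).tolist(),round(d["score"],2)) for d in cams.look_for(c,n)[:2]])
s=robot.get_state();print(s["clock"],np.round(s["eef_rot"],3).tolist(),s["finger_gap"])
E
```

```text
pics
top [0.496 0.009 1.035] [[-0.016, 0.999, -0.048], [-1.0, -0.015, 0.013], [0.013, 0.048, 0.999]] [[501.06316335   0.         326.87176779]
 [  0.         501.06316335 238.62090817]
 [  0.           0.           1.        ]] -0.13910402384281986
drive_plate [([0.606, 0.034, 0.148], 0.71), ([0.491, 0.28, 0.008], 0.69)]
collar_top [([0.488, 0.273, 0.012], 0.68)]
slot [([0.488, 0.275, 0.01], 0.91)]
shaft_tip [([0.604, 0.035, 0.151], 0.55)]
stand [([0.617, 0.032, 0.101], 0.76), ([0.691, 0.304, 0.072], 0.21)]
spacer_plate [([0.455, -0.265, 0.008], 0.59), ([0.489, 0.275, 0.013], 0.24)]
core [([0.691, 0.299, 0.07], 0.63)]
tape_case [([0.678, -0.303, 0.063], 0.84)]
side [ 0.455 -0.589  0.762] [[0.99, 0.101, -0.095], [-0.138, 0.716, -0.684], [-0.001, 0.691, 0.723]] [[461.43223808   0.         312.86282791]
 [  0.         461.43223808 241.86928903]
 [  0.           0.           1.        ]] -0.027339208571874708
drive_plate [([0.49, 0.269, 0.006], 0.65)]
collar_top [([0.49, 0.266, 0.012], 0.66)]
slot [([0.485, 0.267, 0.014], 0.82)]
shaft_tip [([0.609, 0.015, 0.148], 0.84)]
stand [([0.618, -0.002, 0.088], 0.79)]
spacer_plate []
core [([0.683, 0.273, 0.077], 0.63), ([0.492, 0.266, 0.009], 0.33)]
tape_case [([0.67, -0.317, 0.063], 0.88), ([0.491, 0.265, 0.009], 0.18)]
0.9 [[0.975, 0.223, 0.0], [0.223, -0.975, 0.0], [0.0, -0.0, -1.0]] 1.0018861962669106
```

View pics/top0.png

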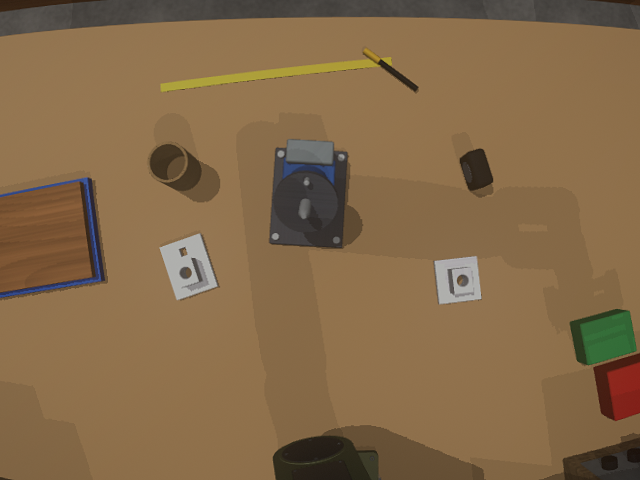

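View pics/side0.png

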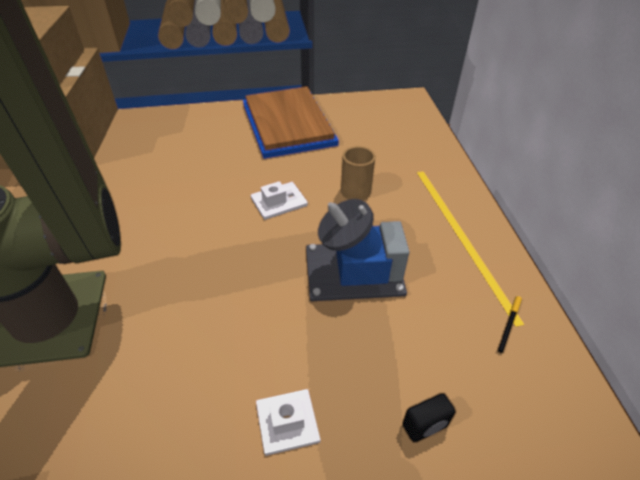

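Top: drive plate is left (corners ≈(160,247),(200,234),(218,286),(178,299), slot (183,252), bore (186,272)). The hub is at ≈(305,202), the pin (307,182). I'll get finer pixels from crops.

```bash
cat > h.py <<'E'
import numpy as np,cv2
from bench import robot,cams,order
def ray(ci,px):
    K=np.array(ci["K"]);xd=np.array([(px[0]-K[0,2])/K[0,0],(px[1]-K[1,2])/K[1,1]]);x=xd.copy()
    for _ in range(20): x=xd/(1+ci["k1"]*(x@x))
    d=np.array(ci["rotation"])@np.array([x[0],-x[1],-1]); return np.array(ci["position"]),d
def onz(ci,px,z):
    p,d=ray(ci,px); return p+d*(z-p[2])/d[2]
def proj(ci,P):
    q=(np.atleast_2d(P)-ci["position"])@np.array(ci["rotation"]); x=np.c_[q[:,0]/-q[:,2],-q[:,1]/-q[:,2]]
    x=x*(1+ci["k1"]*(x**2).sum(1))[:,None]; K=np.array(ci["K"]); return x@K[:2,:2].T+K[:2,2]
E
python3 - <<'E'
import cv2,numpy as np
im=cv2.imread("pics/top0.png")
a=cv2.resize(im[225:305,150:230],(560,560),interpolation=cv2.INTER_CUBIC)
b=cv2.resize(im[135:255,260:360],(500,600),interpolation=cv2.INTER_CUBIC)
cv2.imwrite("pics/c1.png",b)
from h import *
ci=cams.camera_info("top")
m=(im[225:305,150:230].min(2)>105).astype(np.uint8)
c=max(cv2.findContours(m,0,2)[0],key=cv2.contourArea)
q=cv2.boxPoints(cv2.minAreaRect(c))+[150,225]
P=np.array([onz(ci,p,.01)[:2] for p in q]);print(q.round(1).tolist(),P.round(4).tolist(),np.linalg.norm(P-np.roll(P,-1,0),axis=1))
print("slot",onz(ci,(183,252),.01),"bore",onz(ci,(186,272),.045))
E
```

```text
[[158.2, 246.6], [199.6, 232.8], [217.4, 286.2], [176.0, 300.0]] [[0.5338, 0.3453], [0.561, 0.2578], [0.4508, 0.2216], [0.4232, 0.3083]] [0.0916313  0.11602584 0.09107772 0.11659619]
slot [0.521916   0.29281575 0.01      ] bore [0.48117488 0.27727484 0.045     ]
```

View pics/c1.png

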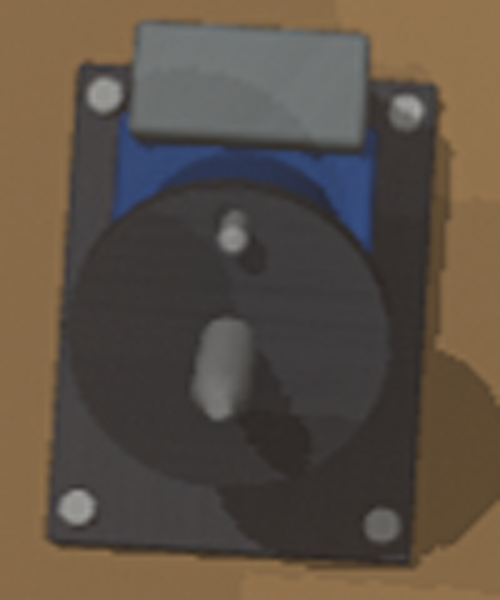

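```bash
python3 - <<'E'
import cv2
im=cv2.imread("pics/side0.png")
cv2.imwrite("pics/c2.png",cv2.resize(im[190:310,295:415],(600,600),interpolation=cv2.INTER_CUBIC))
E
python3 -m handwheel '[{"tx":20,"ty":-30,"tz":-30},{"tx":50,"ty":-75,"tz":-70},{"tx":75,"ty":-115,"tz":-80},{"tx":100,"ty":-155,"tz":-80},{"tx":130,"ty":-200,"tz":-80},{"tx":155,"ty":-240,"tz":-80},{"tx":180,"ty":-280,"tz":-80},{"tx":210,"ty":-320,"tz":-80}]'
```

```text
invalid input
```

View pics/c2.png

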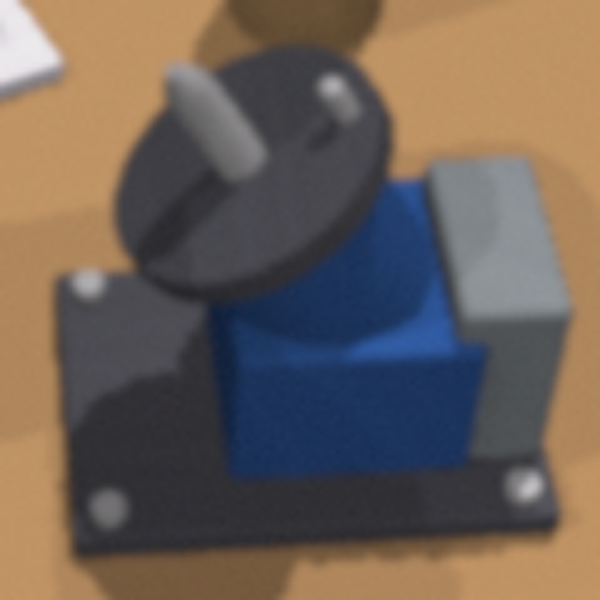

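Side crop: shaft tip at crop (180,70), shaft base (245,168), pin tip (330,84), pin base (352,115). "Invalid input" probably means every key is needed.

```bash
python3 -m handwheel '[{"tx":20,"ty":-30,"tz":-30,"wx":0,"wy":0,"wz":0,"claw":95},{"tx":50,"ty":-75,"tz":-60,"wx":0,"wy":0,"wz":0,"claw":95},{"tx":75,"ty":-115,"tz":-80,"wx":0,"wy":0,"wz":0,"claw":95},{"tx":100,"ty":-155,"tz":-80,"wx":0,"wy":0,"wz":0,"claw":95},{"tx":130,"ty":-200,"tz":-80,"wx":0,"wy":0,"wz":0,"claw":95},{"tx":155,"ty":-240,"tz":-80,"wx":0,"wy":0,"wz":0,"claw":95},{"tx":180,"ty":-280,"tz":-80,"wx":0,"wy":0,"wz":0,"claw":95},{"tx":210,"ty":-320,"tz":-80,"wx":0,"wy":0,"wz":0,"claw":95}]'
cat > fit.py <<'E'
from h import *
from scipy.optimize import least_squares
def frame(p):
    c,s=np.cos(p[2]),np.sin(p[2]);Z=np.array([[c,-s,0],[s,c,0],[0,0,1]])
    a=np.pi/6; R=Z@np.array([[np.cos(a),0,-np.sin(a)],[0,1,0],[np.sin(a),0,np.cos(a)]])
    return R,np.array([p[0],p[1],.150])
def pts(p):
    R,o=frame(p);pin=.045*np.array([np.cos(p[3]),np.sin(p[3]),0])
    L=np.array([[0,0,.053],pin+[0,0,.017]]); return L@R.T+o
if __name__=="__main__":
    top=np.array([[219,411],[232,239]])/5+[260,135]; side=np.array([[181,72],[331,86]])/5+[295,190]
    ct,cs=cams.camera_info("top"),cams.camera_info("side")
    base=[np.array(b)/5+[260,135] for b in((80,62),(438,85),(412,563),(48,543))]
    B=[onz(ct,b,.01) for b in base]; f=(B[0]+B[1]-B[2]-B[3]);yaw=np.arctan2(f[1],f[0]); print("base yaw",yaw)
    th=np.linspace(0,2*np.pi,200)
    def res(p,full=True):
        R,o=frame(p);P=pts(p); C=np.c_[.058*np.cos(th),.058*np.sin(th),0*th]@R.T+o
        e=proj(ct,C); ext=[e[:,0].min()-(260+67/5),e[:,0].max()-(260+388/5),e[:,1].min()-(135+181/5),e[:,1].max()-(135+486/5)]
        return np.r_[(proj(ct,P)-top).ravel(),(proj(cs,P)-side).ravel(),ext,(p[2]-yaw)*50]
    s=least_squares(res,[.6,.03,yaw,0]);print(s.x,res(s.x).round(1));np.save("sp.npy",s.x)
E
python3 fit.py
```

```text
clock: 1.7
tcp_pos: [0.2753, -0.2801, 0.2949]
eef_rot: [[0.975, 0.222, 0.001], [0.222, -0.975, -0.001], [0.001, 0.001, -1.0]]
contact_force: [0.8, -0.1, -0.2]
finger_gap: 0.995
grasp_force: 0.0
base yaw -0.07308680413363841
[ 0.60178286  0.03444374 -0.0722243  -0.02517081] [-0.  -1.5  0.2  0.2 -0.2 -0.1  0.3 -0.4 -0.5  0.6  1.1  0.3  0. ]
```

```bash
python3 -m handwheel '[{"tx":25,"ty":-40,"tz":0,"wx":0,"wy":0,"wz":0,"claw":95},{"tx":50,"ty":-80,"tz":0,"wx":0,"wy":0,"wz":0,"claw":95},{"tx":75,"ty":-120,"tz":0,"wx":0,"wy":0,"wz":0,"claw":95},{"tx":100,"ty":-160,"tz":0,"wx":0,"wy":0,"wz":0,"claw":95},{"tx":130,"ty":-200,"tz":0,"wx":0,"wy":0,"wz":0,"claw":95},{"tx":155,"ty":-240,"tz":0,"wx":0,"wy":0,"wz":0,"claw":95},{"tx":180,"ty":-280,"tz":0,"wx":0,"wy":0,"wz":0,"claw":95},{"tx":205,"ty":-320,"tz":0,"wx":0,"wy":0,"wz":0,"claw":95}]'
python3 -m handwheel '[{"tx":25,"ty":-40,"tz":0,"wx":0,"wy":0,"wz":-0.02,"claw":95},{"tx":50,"ty":-80,"tz":15,"wx":0,"wy":0,"wz":-0.05,"claw":95},{"tx":75,"ty":-120,"tz":25,"wx":0,"wy":0,"wz":-0.07,"claw":95},{"tx":100,"ty":-150,"tz":35,"wx":0,"wy":0,"wz":-0.096,"claw":95},{"tx":120,"ty":-180,"tz":35,"wx":0,"wy":0,"wz":-0.096,"claw":95},{"tx":120,"ty":-180,"tz":35,"wx":0,"wy":0,"wz":-0.096,"claw":95},{"tx":120,"ty":-180,"tz":35,"wx":0,"wy":0,"wz":-0.096,"claw":95}]'
python3 - <<'E'
from h import *
ci=cams.camera_info("wrist");im=cams.grab_frame("wrist");cv2.imwrite("pics/w1.png",im[:,:,::-1])
import pickle;pickle.dump(ci,open("w1.pkl","wb"))
s=robot.get_state();print(s["clock"],s["tcp_pos"],ci["position"],ci["rotation"])
R=np.array(s["eef_rot"]);print("cam in tool",R.T@(np.array(ci["position"])-s["tcp_pos"]))
E
```

```text
clock: 2.5
tcp_pos: [0.4039, 0.0779, 0.2951]
eef_rot: [[0.975, 0.224, 0.002], [0.224, -0.975, -0.0], [0.002, 0.0, -1.0]]
contact_force: [0.7, -0.9, 0.2]
finger_gap: 0.997
grasp_force: 0.0
clock: 3.2
tcp_pos: [0.4804, 0.2782, 0.2593]
eef_rot: [[0.949, 0.316, -0.001], [0.316, -0.949, -0.001], [-0.001, 0.0, -1.0]]
contact_force: [-0.2, -1.4, 0.0]
finger_gap: 0.997
grasp_force: 0.0
3.25 [0.48038606 0.2775892  0.25968435] [0.54725071 0.3020242  0.42889674] [[ 0.31597593  0.91774838  0.24061822]
 [-0.94876653  0.30534163  0.0812931 ]
 [ 0.00113586 -0.25397718  0.96720954]]
cam in tool [ 0.07110197 -0.00202943 -0.16923703]
```

View pics/w1.png

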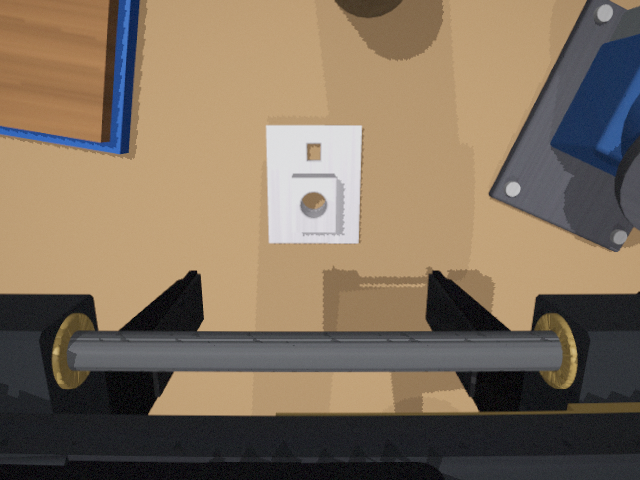

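Wrist: plate corners ≈(266,125),(362,125),(360,243),(269,243), bore top (313.5,204); slot (314,151).

Run:
```python
from h import *
import pickle;ci=pickle.load(open("w1.pkl","rb"))
C=[onz(ci,p,.01) for p in((266,125),(362,125),(360.5,243),(268.5,243))]
for c in C:print(c.round(4))
f=C[0]+C[1]-C[2]-C[3];y=np.arctan2(f[1],f[0]);l=C[0]-C[1]+C[3]-C[2];print("yaw",y,np.arctan2(-l[0],l[1]))
m=sum(C)/4-.0125*np.array([np.cos(y),np.sin(y),0])
b=onz(ci,(313.5,204),.045);s=onz(ci,(314,151.5),.01);print(m,b,s,np.linalg.norm((s-b)[:2]),np.arctan2(*(s-b)[1::-1]))
st=robot.get_state();R=np.array(st["eef_rot"]);print(R.T@(m-st["tcp_pos"]),R.T@(b-st["tcp_pos"]))
```

```text
[0.531  0.3438 0.01  ]
[0.5595 0.2582 0.01  ]
[0.4507 0.2202 0.01  ]
[0.4215 0.3081 0.01  ]
yaw 0.325757148976863 0.3213173883198629
[0.47882601 0.27858666 0.01      ] [0.47968665 0.27970353 0.045     ] [0.52188763 0.29325159 0.01      ] 0.04432237453196613 0.3106430771967659
[-0.00108194 -0.00153364  0.24968417] [ 7.53343922e-05 -2.30866401e-03  2.14683478e-01]
```

```bash
python3 -m handwheel '[{"tx":0,"ty":-2,"tz":45,"wx":0,"wy":0,"wz":0,"claw":95},{"tx":0,"ty":-2,"tz":90,"wx":0,"wy":0,"wz":0,"claw":95},{"tx":0,"ty":-2,"tz":135,"wx":0,"wy":0,"wz":0,"claw":95},{"tx":0,"ty":-2,"tz":175,"wx":0,"wy":0,"wz":0,"claw":95},{"tx":0,"ty":-2,"tz":205,"wx":0,"wy":0,"wz":0,"claw":95},{"tx":0,"ty":-2,"tz":230,"wx":0,"wy":0,"wz":0,"claw":95},{"tx":0,"ty":-2,"tz":245,"wx":0,"wy":0,"wz":0,"claw":95},{"tx":0,"ty":-2,"tz":245,"wx":0,"wy":0,"wz":0,"claw":95}]'
python3 -m handwheel '[{"tx":0,"ty":0,"tz":0,"wx":0,"wy":0,"wz":0,"claw":60},{"tx":0,"ty":0,"tz":0,"wx":0,"wy":0,"wz":0,"claw":30},{"tx":0,"ty":0,"tz":0,"wx":0,"wy":0,"wz":0,"claw":30},{"tx":0,"ty":0,"tz":0,"wx":0,"wy":0,"wz":0,"claw":30},{"tx":0,"ty":0,"tz":0,"wx":0,"wy":0,"wz":0,"claw":30},{"tx":0,"ty":0,"tz":0,"wx":0,"wy":0,"wz":0,"claw":30},{"tx":0,"ty":0,"tz":0,"wx":0,"wy":0,"wz":0,"claw":30},{"tx":0,"ty":0,"tz":0,"wx":0,"wy":0,"wz":0,"claw":30}]'
```

```text
clock: 4.05
tcp_pos: [0.4785, 0.2783, 0.013]
eef_rot: [[0.949, 0.314, -0.003], [0.314, -0.949, -0.002], [-0.004, 0.001, -1.0]]
contact_force: [-0.2, 0.6, -0.5]
finger_gap: 1.001
grasp_force: 0.0
clock: 4.85
tcp_pos: [0.48, 0.2797, 0.0146]
eef_rot: [[0.949, 0.315, -0.0], [0.315, -0.949, -0.0], [-0.0, 0.0, -1.0]]
contact_force: [-0.4, -0.5, 1.3]
finger_gap: 0.42
grasp_force: 30.0
```

```bash
python3 -m handwheel '[{"tx":0,"ty":0,"tz":-15,"wx":0,"wy":0,"wz":0,"claw":30},{"tx":0,"ty":0,"tz":-45,"wx":0,"wy":0,"wz":0,"claw":30},{"tx":0,"ty":0,"tz":-85,"wx":0,"wy":0,"wz":0,"claw":30},{"tx":0,"ty":0,"tz":-130,"wx":0,"wy":0,"wz":0,"claw":30},{"tx":0,"ty":0,"tz":-175,"wx":0,"wy":0,"wz":0,"claw":30},{"tx":0,"ty":0,"tz":-220,"wx":0,"wy":0,"wz":0,"claw":30},{"tx":0,"ty":0,"tz":-250,"wx":0,"wy":0,"wz":0,"claw":30},{"tx":0,"ty":0,"tz":-250,"wx":0,"wy":0,"wz":0,"claw":30}]'
cat > go.py <<'E'
import sys
from fit import *
from scipy.spatial.transform import Rotation as Ro
p=np.load("sp.npy");h=float(sys.argv[1]);R,o=frame(p)
gx=float(sys.argv[2]) if len(sys.argv)>2 else 0.  # plate origin offset along tool x
A=R@Ro.from_euler("z",p[3]).as_matrix()@np.diag([1,-1,-1.])
T=o+R[:,2]*(h+.0146)-A[:,0]*gx
s=robot.get_state();Q=np.array(s["eef_rot"])
print(s["clock"],"target",T.round(4),A.round(3).tolist(),"shift mm",(1e3*Q.T@(T-s["tcp_pos"])).round(1),"w",Ro.from_matrix(Q.T@A).as_rotvec().round(3),"F",np.round(s["contact_force"],1))
E
python3 go.py .09
```

```text
clock: 5.65
tcp_pos: [0.4821, 0.2809, 0.2714]
eef_rot: [[0.949, 0.315, 0.01], [0.315, -0.949, 0.005], [0.011, -0.001, -1.0]]
contact_force: [0.3, 0.4, -2.9]
finger_gap: 0.417
grasp_force: 30.0
5.65 target [0.5496 0.0382 0.2406] [[0.862, -0.094, 0.499], [-0.088, -0.996, -0.036], [0.5, -0.013, -0.866]] shift mm [-12.8 251.7  30.3] w [-0.1    0.508  0.408] F [ 0.3  0.4 -2.9]
```

```bash
python3 -m handwheel '[{"tx":0,"ty":20,"tz":0,"wx":-0.01,"wy":0.06,"wz":0.05,"claw":30},{"tx":-2,"ty":55,"tz":0,"wx":-0.03,"wy":0.15,"wz":0.12,"claw":30},{"tx":-4,"ty":95,"tz":0,"wx":-0.05,"wy":0.25,"wz":0.2,"claw":30},{"tx":-6,"ty":135,"tz":0,"wx":-0.07,"wy":0.35,"wz":0.28,"claw":30},{"tx":-8,"ty":175,"tz":0,"wx":-0.08,"wy":0.43,"wz":0.35,"claw":30},{"tx":-10,"ty":210,"tz":0,"wx":-0.1,"wy":0.508,"wz":0.408,"claw":30},{"tx":-12,"ty":240,"tz":10,"wx":-0.1,"wy":0.508,"wz":0.408,"claw":30},{"tx":-13,"ty":252,"tz":20,"wx":-0.1,"wy":0.508,"wz":0.408,"claw":30}]'
python3 -m handwheel '[{"tx":0,"ty":0,"tz":0,"wx":0,"wy":0,"wz":0,"claw":30},{"tx":0,"ty":0,"tz":0,"wx":0,"wy":0,"wz":0,"claw":30},{"tx":0,"ty":0,"tz":0,"wx":0,"wy":0,"wz":0,"claw":30}]'
python3 go.py .08
python3 - <<'E'
from h import *
o=[]
for c,(r,q) in {"side":(120,280),"top":(110,240)}.items():
    im=cams.grab_frame(c)[r:r+150,q:q+150,::-1];o.append(cv2.resize(im,(400,400),interpolation=cv2.INTER_CUBIC))
cv2.imwrite("pics/d1.png",np.hstack(o))
im=cams.grab_frame("wrist");cv2.imwrite("pics/w2.png",im[:,:,::-1])
import pickle;pickle.dump(cams.camera_info("wrist"),open("w2.pkl","wb"))
E
```

```text
clock: 6.45
tcp_pos: [0.545, 0.0345, 0.2405]
eef_rot: [[0.869, -0.097, 0.485], [-0.088, -0.995, -0.042], [0.487, -0.006, -0.873]]
contact_force: [-0.5, -0.2, -4.0]
finger_gap: 0.419
grasp_force: 30.0
clock: 6.75
tcp_pos: [0.5467, 0.0374, 0.244]
eef_rot: [[0.867, -0.094, 0.489], [-0.085, -0.996, -0.04], [0.49, -0.007, -0.871]]
contact_force: [-0.0, -0.8, -2.7]
finger_gap: 0.419
grasp_force: 30.0
6.75 target [0.5546 0.0379 0.2319] [[0.862, -0.094, 0.499], [-0.088, -0.996, -0.036], [0.5, -0.013, -0.866]] shift mm [ 0.9 -1.2 14.3] w [0.005 0.011 0.003] F [-0.  -0.8 -2.7]
```

View pics/d1.png

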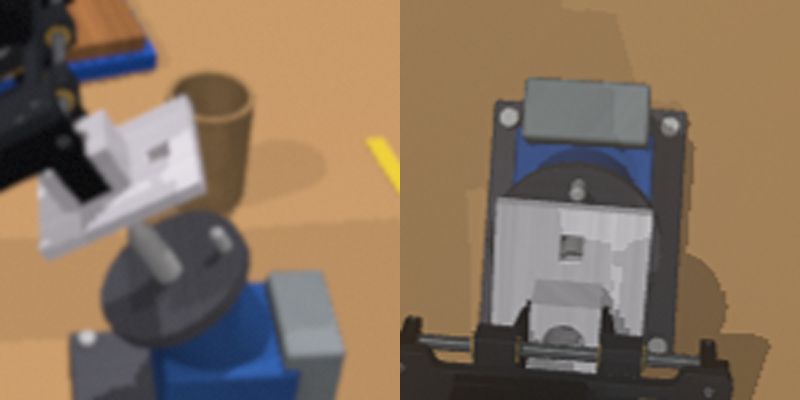

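View pics/w2.png

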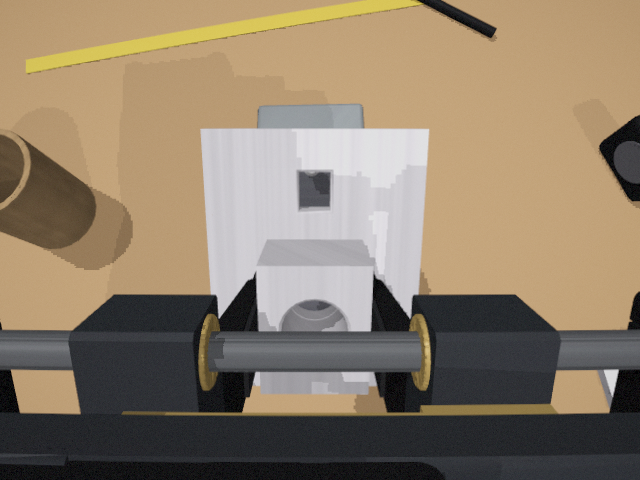

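Wrist: plate front-edge corners (201,129),(428,129), slot centre (314.5,190), collar top front edge (257,265)–(373,265). From these I get the plate's offset in hand.

Run:
```python
from h import *
import pickle;ci=pickle.load(open("w2.pkl","rb"))
s=robot.get_state();Q=np.array(s["eef_rot"]);t=np.array(s["tcp_pos"])
def onp(px,z):
    p,d=ray(ci,px);p=Q.T@(p-t);d=Q.T@d;return (1e3*(p+d*(z-p[2])/d[2])).round(1)
for n,px,z in[("FL -> 70,45",(201,129),.0046),("FR",(428,129),.0046),("slot 45",(314.5,190),.0046),("col 25,20",(257,265),-.0304),("col",(373,265),-.0304),("colbot",(268,240),.0046),("colbot",(366,240),.0046)]: print(n,onp(px,z))
```

```text
FL -> 70,45 [ 68.  -45.6   4.6]
FR [67.9 43.8  4.6]
slot 45 [43.7 -0.9  4.6]
col 25,20 [ 23.4 -20.5 -30.4]
col [ 23.4  18.9 -30.4]
colbot [ 22.7 -20.4   4.6]
colbot [22.7 20.6  4.6]
```

```bash
python3 go.py .06 -.0017
```

```text
6.9 target [0.566  0.037  0.2155] [[0.862, -0.094, 0.499], [-0.088, -0.996, -0.036], [0.5, -0.013, -0.866]] shift mm [ 1.8 -1.1 35.1] w [0.004 0.009 0.003] F [ 1.2  0.2 -4.5]
```

```bash
python3 -m handwheel '[{"tx":1,"ty":-1,"tz":10,"wx":0.004,"wy":0.009,"wz":0.003,"claw":30},{"tx":2,"ty":-1,"tz":20,"wx":0.004,"wy":0.009,"wz":0.003,"claw":30},{"tx":2,"ty":-1,"tz":30,"wx":0.004,"wy":0.009,"wz":0.003,"claw":30},{"tx":2,"ty":-1,"tz":35,"wx":0.004,"wy":0.009,"wz":0.003,"claw":30},{"tx":2,"ty":-1,"tz":35,"wx":0.004,"wy":0.009,"wz":0.003,"claw":30},{"tx":2,"ty":-1,"tz":35,"wx":0.004,"wy":0.009,"wz":0.003,"claw":30}]'
python3 go.py .045 -.0017
python3 - <<'E'
from h import *
o=[]
for c,(r,q) in {"side":(140,290),"top":(130,250)}.items():
    im=cams.grab_frame(c)[r:r+110,q:q+110,::-1];o.append(cv2.resize(im,(400,400),interpolation=cv2.INTER_CUBIC))
cv2.imwrite("pics/d2.png",np.hstack(o))
E
```

```text
clock: 7.5
tcp_pos: [0.5661, 0.036, 0.215]
eef_rot: [[0.862, -0.095, 0.498], [-0.088, -0.995, -0.037], [0.499, -0.012, -0.866]]
contact_force: [0.2, 1.1, -3.6]
finger_gap: 0.418
grasp_force: 30.0
7.5 target [0.5735 0.0364 0.2025] [[0.862, -0.094, 0.499], [-0.088, -0.996, -0.036], [0.5, -0.013, -0.866]] shift mm [ 0.1 -1.  14.6] w [ 0.001  0.001 -0.001] F [ 0.2  1.1 -3.6]
```

View pics/d2.png

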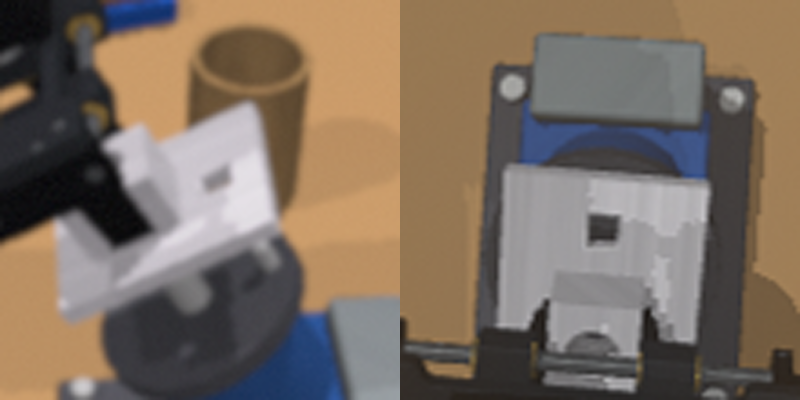

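Plate is over the shaft, looks concentric, with no contact. Lowering on gently, watching force.

```bash
python3 -m handwheel '[{"tx":0,"ty":-0.5,"tz":5,"wx":0,"wy":0,"wz":0,"claw":30},{"tx":0,"ty":-0.5,"tz":10,"wx":0,"wy":0,"wz":0,"claw":30},{"tx":0,"ty":-0.5,"tz":15,"wx":0,"wy":0,"wz":0,"claw":30},{"tx":0,"ty":-0.5,"tz":15,"wx":0,"wy":0,"wz":0,"claw":30}]'
python3 go.py .035 -.0017
python3 -m handwheel '[{"tx":0,"ty":0,"tz":4,"wx":0,"wy":0,"wz":0,"claw":30},{"tx":0,"ty":0,"tz":8,"wx":0,"wy":0,"wz":0,"claw":30},{"tx":0,"ty":0,"tz":10,"wx":0,"wy":0,"wz":0,"claw":30},{"tx":0,"ty":0,"tz":10,"wx":0,"wy":0,"wz":0,"claw":30}]'
python3 go.py .022 -.0017
```

```text
clock: 8.0
tcp_pos: [0.5732, 0.0359, 0.2007]
eef_rot: [[0.863, -0.095, 0.496], [-0.088, -0.995, -0.037], [0.498, -0.012, -0.867]]
contact_force: [-1.3, 0.2, -4.4]
finger_gap: 0.421
grasp_force: 30.0
8.0 target [0.5785 0.0361 0.1938] [[0.862, -0.094, 0.499], [-0.088, -0.996, -0.036], [0.5, -0.013, -0.866]] shift mm [ 1.1 -0.6  8.6] w [ 0.001  0.003 -0.001] F [-1.3  0.2 -4.4]
clock: 8.4
tcp_pos: [0.5785, 0.0356, 0.193]
eef_rot: [[0.862, -0.095, 0.497], [-0.088, -0.995, -0.037], [0.499, -0.012, -0.867]]
contact_force: [0.5, -0.3, -4.0]
finger_gap: 0.416
grasp_force: 30.0
8.4 target [0.585  0.0356 0.1825] [[0.862, -0.094, 0.499], [-0.088, -0.996, -0.036], [0.5, -0.013, -0.866]] shift mm [ 0.4 -0.6 12.3] w [ 0.001  0.001 -0.001] F [ 0.5 -0.3 -4. ]
```

```bash
python3 -m handwheel '[{"tx":0,"ty":0,"tz":4,"wx":0,"wy":0,"wz":0,"claw":30},{"tx":0,"ty":0,"tz":8,"wx":0,"wy":0,"wz":0,"claw":30},{"tx":0,"ty":0,"tz":12,"wx":0,"wy":0,"wz":0,"claw":30},{"tx":0,"ty":0,"tz":12,"wx":0,"wy":0,"wz":0,"claw":30}]'
python3 -m handwheel '[{"tx":0,"ty":0,"tz":2,"wx":0,"wy":0,"wz":0,"claw":30},{"tx":0,"ty":0,"tz":4,"wx":0,"wy":0,"wz":0,"claw":30},{"tx":0,"ty":0,"tz":6,"wx":0,"wy":0,"wz":0,"claw":30},{"tx":0,"ty":0,"tz":8,"wx":0,"wy":0,"wz":0,"claw":30},{"tx":0,"ty":0,"tz":8,"wx":0,"wy":0,"wz":0,"claw":30}]'
python3 go.py 0 -.0017
```

```text
clock: 8.8
tcp_pos: [0.5843, 0.0351, 0.1822]
eef_rot: [[0.863, -0.095, 0.497], [-0.088, -0.995, -0.037], [0.498, -0.012, -0.867]]
contact_force: [-0.9, -0.8, -3.9]
finger_gap: 0.419
grasp_force: 30.0
clock: 9.3
tcp_pos: [0.5884, 0.0348, 0.1757]
eef_rot: [[0.862, -0.095, 0.498], [-0.088, -0.995, -0.037], [0.499, -0.012, -0.867]]
contact_force: [-0.2, -0.3, -4.7]
finger_gap: 0.421
grasp_force: 30.0
9.3 target [0.596  0.0348 0.1635] [[0.862, -0.094, 0.499], [-0.088, -0.996, -0.036], [0.5, -0.013, -0.866]] shift mm [ 0.4 -0.5 14.4] w [ 0.001  0.001 -0.001] F [-0.2 -0.3 -4.7]
```

Below pin height with no contact: the pin is in the slot.

```bash
python3 -m handwheel '[{"tx":0,"ty":0,"tz":3,"wx":0,"wy":0,"wz":0,"claw":30},{"tx":0,"ty":0,"tz":6,"wx":0,"wy":0,"wz":0,"claw":30},{"tx":0,"ty":0,"tz":9,"wx":0,"wy":0,"wz":0,"claw":30},{"tx":0,"ty":0,"tz":11,"wx":0,"wy":0,"wz":0,"claw":30},{"tx":0,"ty":0,"tz":11,"wx":0,"wy":0,"wz":0,"claw":30}]'
python3 -m handwheel '[{"tx":0,"ty":0,"tz":1,"wx":0,"wy":0,"wz":0,"claw":30},{"tx":0,"ty":0,"tz":2,"wx":0,"wy":0,"wz":0,"claw":30},{"tx":0,"ty":0,"tz":3,"wx":0,"wy":0,"wz":0,"claw":30},{"tx":0,"ty":0,"tz":3,"wx":0,"wy":0,"wz":0,"claw":30}]'
python3 go.py 0 -.0017
```

```text
clock: 9.8
tcp_pos: [0.5939, 0.0344, 0.1661]
eef_rot: [[0.862, -0.095, 0.497], [-0.088, -0.995, -0.037], [0.499, -0.012, -0.867]]
contact_force: [0.4, -0.1, -3.7]
finger_gap: 0.42
grasp_force: 30.0
clock: 10.2
tcp_pos: [0.5956, 0.0343, 0.1641]
eef_rot: [[0.862, -0.095, 0.498], [-0.088, -0.995, -0.037], [0.5, -0.012, -0.866]]
contact_force: [0.2, -0.2, -3.8]
finger_gap: 0.417
grasp_force: 30.0
10.2 target [0.596  0.0348 0.1635] [[0.862, -0.094, 0.499], [-0.088, -0.996, -0.036], [0.5, -0.013, -0.866]] shift mm [-0.  -0.5  0.7] w [ 0.001  0.    -0.001] F [ 0.2 -0.2 -3.8]
```

```bash
python3 -m handwheel '[{"tx":0,"ty":0,"tz":1,"wx":0,"wy":0,"wz":0,"claw":30},{"tx":0,"ty":0,"tz":1.5,"wx":0,"wy":0,"wz":0,"claw":30},{"tx":0,"ty":0,"tz":1.5,"wx":0,"wy":0,"wz":0,"claw":30}]'
python3 -m handwheel '[{"tx":0,"ty":0,"tz":0.5,"wx":0,"wy":0,"wz":0,"claw":30},{"tx":0,"ty":0,"tz":1,"wx":0,"wy":0,"wz":0,"claw":30},{"tx":0,"ty":0,"tz":1,"wx":0,"wy":0,"wz":0,"claw":30}]'
python3 go.py 0 -.0017
```

```text
clock: 10.5
tcp_pos: [0.5956, 0.0343, 0.164]
eef_rot: [[0.862, -0.095, 0.497], [-0.088, -0.995, -0.037], [0.498, -0.012, -0.867]]
contact_force: [-14.2, 0.2, 7.0]
finger_gap: 0.419
grasp_force: 30.0
clock: 10.8
tcp_pos: [0.5957, 0.0343, 0.164]
eef_rot: [[0.863, -0.095, 0.496], [-0.088, -0.995, -0.037], [0.497, -0.012, -0.867]]
contact_force: [-23.4, -0.5, 13.9]
finger_gap: 0.421
grasp_force: 30.0
10.8 target [0.596  0.0348 0.1635] [[0.862, -0.094, 0.499], [-0.088, -0.996, -0.036], [0.5, -0.013, -0.866]] shift mm [-0.1 -0.5  0.5] w [ 0.002  0.003 -0.001] F [-23.4  -0.5  13.9]
```

Firm axial stop at the predicted home height. Releasing, then backing off along the shaft.

```bash
python3 -m handwheel '[{"tx":0,"ty":0,"tz":-1.5,"wx":0,"wy":0,"wz":0,"claw":30},{"tx":0,"ty":0,"tz":-1.5,"wx":0,"wy":0,"wz":0,"claw":60},{"tx":0,"ty":0,"tz":-1.5,"wx":0,"wy":0,"wz":0,"claw":75},{"tx":0,"ty":0,"tz":-1.5,"wx":0,"wy":0,"wz":0,"claw":75},{"tx":0,"ty":0,"tz":-1.5,"wx":0,"wy":0,"wz":0,"claw":75},{"tx":0,"ty":0,"tz":-1.5,"wx":0,"wy":0,"wz":0,"claw":75}]'
python3 -m handwheel '[{"tx":0,"ty":0,"tz":-10,"wx":0,"wy":0,"wz":0,"claw":75},{"tx":0,"ty":0,"tz":-30,"wx":0,"wy":0,"wz":0,"claw":75},{"tx":0,"ty":0,"tz":-60,"wx":0,"wy":0,"wz":0,"claw":75},{"tx":0,"ty":0,"tz":-95,"wx":0,"wy":0,"wz":0,"claw":75},{"tx":0,"ty":0,"tz":-130,"wx":0,"wy":0,"wz":0,"claw":75},{"tx":0,"ty":0,"tz":-150,"wx":0,"wy":0,"wz":0,"claw":75},{"tx":0,"ty":0,"tz":-150,"wx":0,"wy":0,"wz":0,"claw":75},{"tx":0,"ty":0,"tz":-150,"wx":0,"wy":0,"wz":0,"claw":75}]'
python3 - <<'E'
from h import *
o=[]
for c,(r,q) in {"side":(180,290),"top":(130,250)}.items():
    im=cams.grab_frame(c)[r:r+120,q:q+120,::-1];o.append(cv2.resize(im,(400,400),interpolation=cv2.INTER_CUBIC))
cv2.imwrite("pics/d3.png",np.hstack(o))
E
```

```text
clock: 11.4
tcp_pos: [0.5962, 0.0343, 0.1634]
eef_rot: [[0.862, -0.095, 0.499], [-0.088, -0.995, -0.037], [0.5, -0.012, -0.866]]
contact_force: [-0.5, -0.3, -0.5]
finger_gap: 0.767
grasp_force: 0.0
clock: 12.2
tcp_pos: [0.5212, 0.0399, 0.2933]
eef_rot: [[0.861, -0.095, 0.499], [-0.088, -0.995, -0.037], [0.5, -0.012, -0.866]]
contact_force: [-0.9, 0.2, -0.8]
finger_gap: 0.788
grasp_force: 0.0
```

View pics/d3.png

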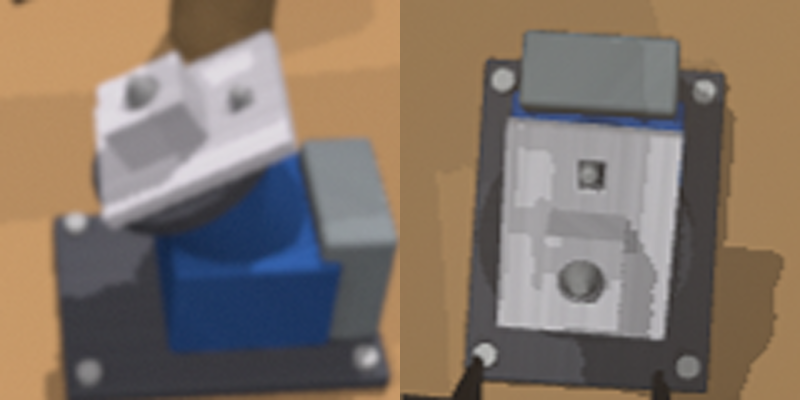

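The plate is flush on the hub, with the pin showing in the slot at right-panel (590,174) and the shaft in the bore at (580,282). The gripper is clear.

```bash
python3 -c "
from bench import order
print(order.hand_in())"
```

```text
the job is handed in; nothing more can be done
None
```

I fitted the drive plate onto the spindle, with the pin in its slot and the plate flush on the hub by the last pictures. I then released it, backed the gripper clear and handed in at about 12 s on the robot's clock. The hand-in gave no verdict, and I did not re-measure the bystanders, though no move went near them.

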